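Put the press weight back in its case and shut the lid

ROBOT

A 6-joint arm with a two-finger parallel gripper is mounted at the origin on a cart in front of the work surface, level with it; the furniture and walls round the work are solid. World frame = base frame: x ahead of the robot, y to its left, z up, the work surface at z = 0. Lengths are in m, angles in rad, forces in N, time in s.
With the tool pointing down it reaches from about 0.4 to 0.825 m from the base axis. Payload 7 kg.
Tool frame: the origin (TCP) lies at the very end of the fingers, on their centre line; the grasp point (between the pads) lies 19 mm behind it; z points along the fingers, y is the line along which they close (so a half turn about z gives the same grasp; the last joint's range is limited). The gripper opens to 85 mm and grips with 20 to 120 N. Pads are 22 mm wide; open, the fingers measure 114 mm over their backs; the gripper's body (76 mm by 85 mm) begins 54 mm behind the grasp point. The pads swing forward as they close: fully open they stand 13 mm farther back than shut.
Start: joints at [1.496, 0.359, 0.012, 0, -1.224, -0.288], TCP at [0.24, 0.631, 0.231] pointing down, gripper open.
Joint ranges: [-3.07, 3.07], [-1.43, 2.12], [-1.02, 1.25], [-3.03, 1.67], [-3.05, -0], [-3.03, 3.03]. Speed limits (rad/s): [2.39, 2.39, 3.01, 3.14, 3.14, 3.14].

INTERFACE

Orientations are given as a 3x3 rotation matrix whose columns are the frame's x, y, z axes.
In Python, from plant import arm, cams, workorder gives the robot as it stands. The module is installed in compiled form; this text tells all that it offers.
- The arm moves only by the shell command python3 -m jog 'ROWS'. ROWS is a JSON object of lists of equal length, an entry for each row: "rotation": the turn, a rotation vector about the world's x, y, z in rad, a list of three; "offset": the shift along the world's x, y, z in m, a list of three; "fingers": the closure in counts, from 0 (fully open) to 255 (shut). A call has 1 to 20 rows; each row shifts and turns the commanded pose from where the row before left it; what a row does not reach is not made up. A row lasts 1/12 s, in which the tool goes at most 41.7 mm and 7.16 degrees, less where a joint would pass 70% of its speed; a pose out of reach is approached as far as the arm can. A call with a gripper value outside its range is refused whole. The fingers move at their own pace and stop on an object; the grip force is fixed at half the most. Time passes only in rows, so rows that do not move let the fingers close. It gives the time, the measured TCP pose, the force, the opening and the grip force at its end, in the units of the state.
- arm.get_obs(): the state, without advancing time (a new reading comes with each control period).
- cams.get_image(name): name is "scene" or "top" or "wrist"; returns the picture (400x640x3 uint8, red, green, blue); there is no depth.
- cams.get_calibration(name): a dict with "K" (3x3 intrinsics, pixels), "rvec" (rotation vector, rad) and "tvec" (3), from world to camera coordinates, as OpenCV has them; the wrist camera has in their place "tool_from_camera" (4x4, takes a point from camera to tool coordinates, whose origin is the TCP and whose axes are the flange's). Camera axes: x right, y down, z forward; pixel columns grow to the right and rows downward; lengths in m; the calibration is good to about 2 mm. A picture is of the moment at which its call begins: read the wrist's pose just before it. get_calibration takes no time and is no camera call.
- workorder.close_job(): hands the job in; it is judged then, once.
The state is a dict: "clock": time; "joints": joint angles; "dq": joint speeds; "effort": joint torques, N m; "tool_pos": TCP position; "orientation": TCP orientation; "ft_force": force on the tool from outside, world axes, zero at the start; "ft_torque": the same for the moment, N m; "grip_width": finger opening in m; "grip_force": force on a finger pad.
Only numpy, scipy, OpenCV 4.12 (cv2) and the standard library are available. Lean on these libraries where they do the work, as an engineer would, in place of code of your own. Each camera call takes 0.05 s, during which the arm holds its last target. There are 200 camera calls.

TASK

Draw the leather-covered weight out of the rack by its projecting end, lay it flat on the bare counter and let go of it. Then take it again by its middle, lower it (do not drop it) into the free nest of the open wooden case so that it lies flat on the nest's floor and nothing stands above the rim, and swing the lid fully shut. Do not disturb the other weight in the case, the beeswax in the rack, the brass weight or the roll of tape.

Things in the scene. Friction and masses are not known exactly. Their poses are not given: they have to be found in the camera images.
- weight_mid (a point): centre (half-way up) of the weight to be stowed: brown leather-covered block, 44 wide (its x axis), 84 long (y), 32 high (z up) mm, 0.4 to 0.8 kg. Starts flat on the rack's base in one bay, long axis along the rack's x within 0.05 rad; its near end sticks 35 to 47 mm out of the roofed bay toward the robot, and only there can it be grasped at first, across the 44 mm
- weight: the same weight; origin at the centre of its underside, 16 mm below weight_mid
- rack_front (a point): on the counter (z = 0), middle of the front face of the house of the fixed wooden rack; x points into the bays (away from the robot), y left along the face. The counter before the base board (x < -45 mm) is free for putting the weight down
- rack: the rack: base board 5 mm thick, 136 mm wide (y), from 45 mm before to 75 mm behind rack_front; on it, from rack_front back, the house: roof top 49 mm above the counter, two bays 50 wide, 38 high, centred at y = +35 and -35 mm. Weight in one, beeswax in the other. Body origin: on the counter, 75 mm before rack_front
- beeswax_mid (a point): centre of a yellow cake of beeswax, 36 x 52 x 18 mm, in the rack's other bay, sticking out 20 to 32 mm; leave it alone
- case: fixed light wooden case, 150 (x) x 230 (y) x 52 mm high, walls and floor 6 mm, open on top; origin at the centre of its underside, x away from the robot, lid hinged on the far wall. Inside two equal nests, centred at x = -20, y = +54 and -54 mm, long axis along x. The middle of a nest's side is clear for 33 mm from the weight to the case's side wall
- free_nest (a point): centre of the floor of the free nest (left or right one), 6 mm above the counter, lined with thin grey felt; axes as the case's: x along the nest, away from the robot. Nest 98 (x) by 52 (y) mm between corner guides 26 mm high, 6 thick, which leave gaps 44 mm long at the middle of both long sides for the fingers: a weight goes in only when held across its width at its middle
- twin_mid (a point): centre of the other, equal leather-covered weight, lying in the other nest already; leave it there. A weight lying flat in its nest tops out 14 mm below the rim; one perched on a guide stands above the rim and keeps the lid from shutting
- case_hinge (a point): middle of the lid's hinge line, on the rim of the case's far wall, 52 mm above the counter; y along the hinge, x pointing away from the case, which lies toward -x
- case_lid (a joint): lid angle in rad: 0 shut, 1.57 upright, 1.95 leaned right back (away from the robot); starts at 1.6 to 1.85. Board 150 mm from hinge to front edge, 230 wide, 8 thick, inner face in the hinge plane; brass tab 30 wide sticks out 9 mm at mid front edge. Stiff hinge (0.2 N m) stays at any angle: push it right down, e.g. from behind with closed fingers; shut, its top is at z = 60 mm
- brass_weight: bystander: square brass weight with a knob, 50 x 50 x 42 mm, behind the work; origin at the centre of its underside
- tape: bystander: roll of masking tape lying flat, 88 mm across, 24 mm high, to the right; origin at the centre of its underside
There are look-alikes about, which are no part of the job. Leave any orange or red look-alike of the weight alone.

How it is judged:
By the outcome, as a careful person would: the job done as asked, in the order asked, and still so for the second after the job is handed in, with the robot touching nothing.
It also fails if it takes over 72 s, if anything falls off the work surface, if the arm or the gripper's body presses on something with over 40 N, if the wrist force passes 120 N, or if a joint passes its speed limit or range.

## Working session

There is one attempt and no reset: what is moved stays moved. The work goes in short steps, Python scripts to look and compute and a shell command to move; the robot and the scene stay as the last step left them, time stands still between calls to the robot, and variables do not carry over. Pictures are saved under pics/ and viewed, at most 10 in all, crops included, and the job is handed in when it is done.

```bash
mkdir -p pics; cat > h.py <<'E'
import numpy as np, cv2
from plant import arm, cams, workorder
def save(n,f,crop=None,s=1):
    im=cams.get_image(n)[:,:,::-1]
    cv2.imwrite('pics/raw_'+f,im)
    if crop: x0,y0,x1,y1=crop; im=im[y0:y1,x0:x1]
    cv2.imwrite('pics/'+f,cv2.resize(im,None,fx=s,fy=s,interpolation=cv2.INTER_CUBIC))
def cal(n):
    c=cams.get_calibration(n)
    K=np.array(c['K'])
    if n=='wrist':
        o=arm.get_obs(); T=np.eye(4); T[:3,:3]=o['orientation'];T[:3,3]=o['tool_pos']
        T=T@np.array(c['tool_from_camera']); return K,T[:3,:3],T[:3,3]
    R=cv2.Rodrigues(np.array(c['rvec'],float))[0]
    return K,R.T,-R.T@np.array(c['tvec']).ravel()
def pt(n,u,v,z,C=None):
    K,R,p=C or cal(n); d=R@np.linalg.solve(K,[u,v,1]); return p+d*(z-p[2])/d[2]
def px(n,X,C=None):
    K,R,p=C or cal(n); q=K@(R.T@(np.array(X)-p)); return q[:2]/q[2]
E
python3 - <<'E'
from h import *
save('top','top0.png',s=1.25); save('scene','scene0.png',s=1.25)
for n in('top','scene'): print(cal(n))
E
```

```text
(array([[395.04016177,   0.        , 321.18028839],
       [  0.        , 395.04016177, 200.53085811],
       [  0.        ,   0.        ,   1.        ]]), array([[ 0.01407885, -0.98533827,  0.17003023],
       [-0.99984019, -0.01199931,  0.01325188],
       [-0.01101734, -0.17018962, -0.98534974]]), array([ 0.46232906, -0.191969  ,  0.98236335]))
(array([[437.50862646,   0.        , 312.62395169],
       [  0.        , 437.50862646, 202.3050286 ],
       [  0.        ,   0.        ,   1.        ]]), array([[ 0.91236463, -0.21381049,  0.34910723],
       [-0.4092112 , -0.50069566,  0.76279096],
       [ 0.01170377, -0.83880208, -0.54431066]]), array([ 0.23743047, -0.96263733,  0.62913339]))
```

View pics/top0.png

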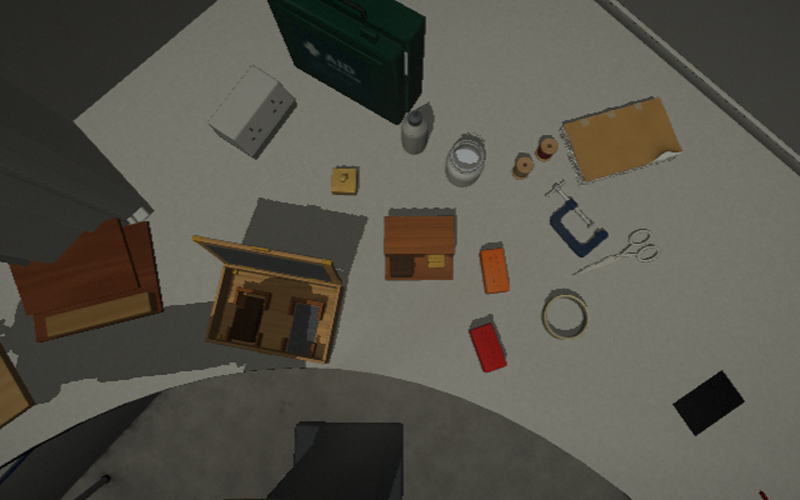

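View pics/scene0.png

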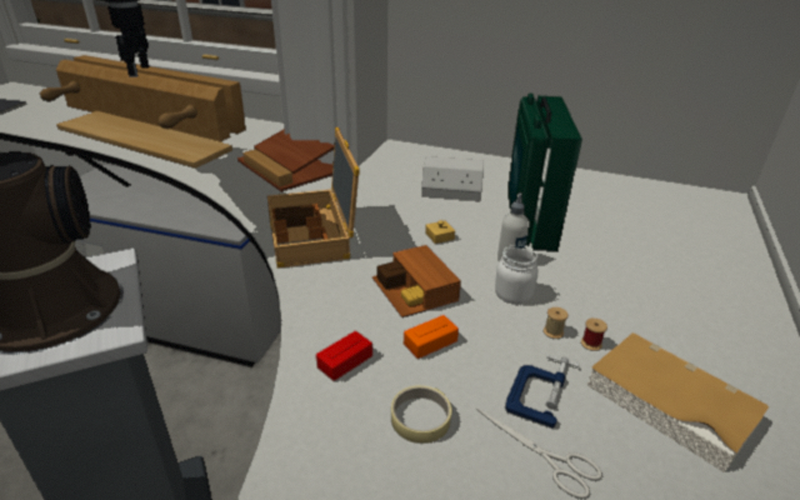

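The rack is at about (420,240) in the top view, with the weight in its left bay at (402,264) and the beeswax at (437,261). The case is at about (275,310). The twin is in the left nest and the free felt nest is on the right at (305,328). I'll enlarge that area.

```bash
python3 - <<'E'
import cv2
im=cv2.imread('pics/raw_top0.png')[155:295,150:375]
im=cv2.convertScaleAbs(im,alpha=1.6,beta=15)
im=cv2.resize(im,(788,490),interpolation=cv2.INTER_CUBIC)
cv2.imwrite('pics/c1.png',im)
E
```

```text
(no output)
```

View pics/c1.png

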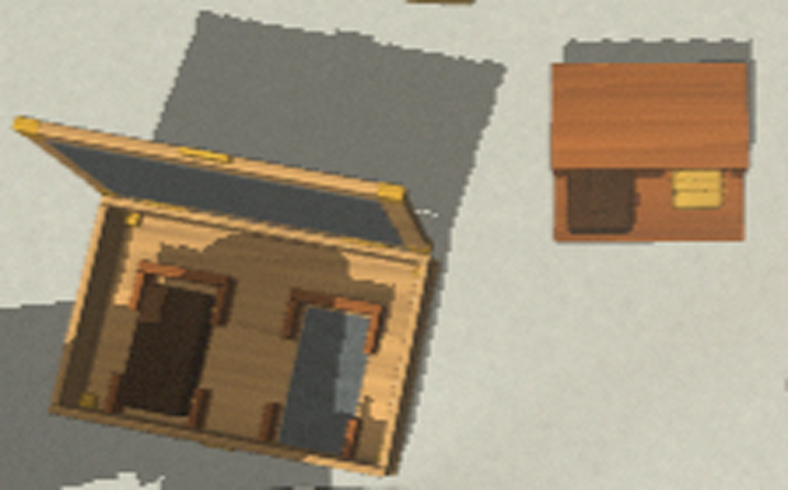

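The crop shows the rack base front edge at (555..744, 240), the roof front edge at y≈170, and the weight's near end at (569..633, 231). The case rim corners are (50,410), (391,473), (432,255) and (102,197).

```bash
python3 - <<'E'
from h import *
C=cal('top'); s=788/225
f=lambda u,v,z: pt('top',150+(u+.5)/s-.5,155+(v+.5)/s-.5,z,C)
P=dict(baseFL=(555,241,.005),baseFR=(744,240,.005),roofFL=(553,170,.049),roofFR=(748,170,.049),roofBL=(552,63,.049),roofBR=(749,63,.049),
 wFL=(568,231,.037),wFR=(633,231,.037),cNL=(50,410,.052),cNR=(391,473,.052),cFR=(432,255,.052),cFL=(102,197,.052),lidL=(14,122,.19),lidR=(404,190,.19),
 felt1=(307,309,.006),felt2=(368,318,.006),felt3=(340,455,.006),felt4=(279,444,.006),waxL=(673,208,.023),waxR=(722,207,.023))
Q={k:f(*v) for k,v in P.items()}
for k,v in Q.items(): print(k,v[:2].round(4))
c=sum(Q[k] for k in('cNL','cNR','cFR','cFL'))/4
yl=(Q['cNL']-Q['cNR']+Q['cFL']-Q['cFR'])/2; xl=(Q['cFL']+Q['cFR']-Q['cNL']-Q['cNR'])/2
print('case',c,np.linalg.norm(yl),np.linalg.norm(xl),np.arctan2(-yl[0],yl[1]),np.arctan2(xl[1],xl[0]))
a=np.arctan2(xl[1],xl[0]);a=(a+np.arctan2(-yl[0],yl[1]))/2
R=np.array([[np.cos(a),-np.sin(a)],[np.sin(a),np.cos(a)]])
print('free nest',c[:2]+R@[-.02,-.054],'twin',c[:2]+R@[-.02,.054],'hinge',c[:2]+R@[.075,0],'a',a)
o=arm.get_obs();print(o['tool_pos'],o['orientation'],o['grip_width'])
h=c[:2]+R@[.075,0]
for th in(1.5,1.6,1.7,1.8,1.9):
  for y in(.115,-.115):
    q=c[:2]+R@[.075-.150*np.cos(th),y]; u=px('top',[*q,.052+.15*np.sin(th)],C); print(th,((u[0]-150)*s,(u[1]-155)*s))
E
```

```text
baseFL [ 0.5727 -0.1471]
baseFR [ 0.5752 -0.2812]
roofFL [ 0.6165 -0.1468]
roofFR [ 0.6182 -0.2801]
roofBL [ 0.6917 -0.1446]
roofBR [ 0.6933 -0.2811]
wFL [ 0.5761 -0.1574]
wFR [ 0.5767 -0.2021]
cNL [0.4503 0.1843]
cNR [ 0.4127 -0.0444]
cFR [ 0.5569 -0.0664]
cFL [0.5936 0.1604]
lidL [0.6179 0.1633]
lidR [ 0.5804 -0.0674]
felt1 [0.5222 0.0267]
felt2 [ 0.5165 -0.0166]
felt3 [ 0.4219 -0.0012]
felt4 [0.4287 0.0415]
waxL [ 0.5949 -0.23  ]
waxR [ 0.5961 -0.2643]
case [0.50336014 0.05847883 0.052     ] 0.23073519232818548 0.14556820408173898 -0.16173127869451562 -0.15822782744574085
free nest [0.47501344 0.00835434] twin [0.49221762 0.11497524] hinge [0.57740243 0.04653148] a -0.15997955307012823
[0.23946088 0.63066603 0.2305028 ] [[ 9.34871673e-01 -3.54985653e-01 -3.74947419e-04]
 [-3.54985825e-01 -9.34870679e-01 -1.37023785e-03]
 [ 1.35887430e-04  1.41409757e-03 -9.99998991e-01]] 0.08518339170758642
1.5 (np.float64(1.9327872393591532), np.float64(172.5372749669716))
1.5 (np.float64(393.7883841038784), np.float64(241.06306197510375))
1.6 (np.float64(8.065214048384718), np.float64(147.14807096480985))
1.6 (np.float64(398.90970087388484), np.float64(215.18673055878963))
1.7 (np.float64(15.25347339317685), np.float64(122.48006487156431))
1.7 (np.float64(404.3812389899187), np.float64(189.91732554764155))
1.8 (np.float64(23.373248232399767), np.float64(98.90109411730083))
1.8 (np.float64(410.11411424793533), np.float64(165.63489877896993))
1.9 (np.float64(32.28469308785193), np.float64(76.74632230990996))
1.9 (np.float64(416.016608693428), np.float64(142.68833729192633))
```

```bash
python3 -m jog '{"rotation":[[0,0,0.019],[0,0,0.019],[0,0,0.019],[0,0,0.019],[0,0,0.019],[0,0,0.019],[0,0,0.019],[0,0,0.019],[0,0,0.019],[0,0,0.019],[0,0,0.019],[0,0,0.019],[0,0,0.019],[0,0,0.019],[0,0,0.019],[0,0,0.019],[0,0,0.019],[0,0,0.019],[0,0,0.019],[0,0,0.019]],"offset":[[0.0145,-0.037,0.007],[0.0145,-0.037,0.007],[0.0145,-0.037,0.007],[0.0145,-0.037,0.007],[0.0145,-0.037,0.007],[0.0145,-0.037,0.007],[0.0145,-0.037,0.007],[0.0145,-0.037,0.007],[0.0145,-0.037,0.007],[0.0145,-0.037,0.007],[0.0145,-0.037,0],[0.0145,-0.037,0],[0.0145,-0.037,0],[0.0145,-0.037,0],[0.0145,-0.037,0],[0.0145,-0.037,0],[0.0145,-0.037,0],[0.0145,-0.037,0],[0.0145,-0.037,0],[0.0145,-0.037,0]],"fingers":[87,87,87,87,87,87,87,87,87,87,87,87,87,87,87,87,87,87,87,87]}'
python3 - <<'E'
from h import *
o=arm.get_obs();print(o['tool_pos'],o['orientation'],o['grip_width'],o['joints'])
print(np.array(cams.get_calibration('wrist')['tool_from_camera']).round(3))
E
```

```text
clock: 1.77
tool_pos: [0.5297, -0.111, 0.3011]
orientation: [[1.0, 0.018, -0.0], [0.018, -1.0, 0.0], [-0.0, -0.0, -1.0]]
ft_force: [0.7, 0.6, -0.2]
grip_width: 0.0563
grip_force: 0.0
[ 0.52965534 -0.11104862  0.30113876] [[ 9.99836683e-01  1.80716222e-02 -1.53053458e-04]
 [ 1.80716516e-02 -9.99836676e-01  1.92635297e-04]
 [-1.49547229e-04 -1.95369765e-04 -9.99999970e-01]] 0.05628193993329204 [ 1.55463416e-01  9.84733339e-02 -1.70069975e-01 -2.21958784e-04
 -1.30237440e+00  1.43346441e+00]
[[ 0.    -0.953 -0.302  0.076]
 [ 1.     0.     0.     0.   ]
 [-0.    -0.302  0.953 -0.144]
 [ 0.     0.     0.     1.   ]]
```

```bash
python3 -m jog '{"rotation":[[0,0,0],[0,0,0],[0,0,0],[0,0,0],[0,0,0],[0,0,0]],"offset":[[0.012,-0.014,-0.028],[0.012,-0.014,-0.028],[0.012,-0.014,-0.028],[0.012,-0.014,-0.028],[0.012,-0.014,-0.028],[0,0,0]],"fingers":[87,87,87,87,87,87]}'
python3 - <<'E'
from h import *
o=arm.get_obs();print(o['tool_pos'].round(4) if hasattr(o['tool_pos'],'round') else o['tool_pos'])
C=cal('wrist'); import pickle; pickle.dump(C,open('C1.pkl','wb'))
save('wrist','w1.png',s=1.25)
E
```

```text
clock: 2.27
tool_pos: [0.5874, -0.1804, 0.154]
orientation: [[1.0, 0.015, -0.01], [0.015, -1.0, 0.001], [-0.01, -0.001, -1.0]]
ft_force: [-0.6, 0.4, -1.0]
grip_width: 0.0564
grip_force: 0.0
[ 0.5874 -0.1804  0.154 ]
```

View pics/w1.png

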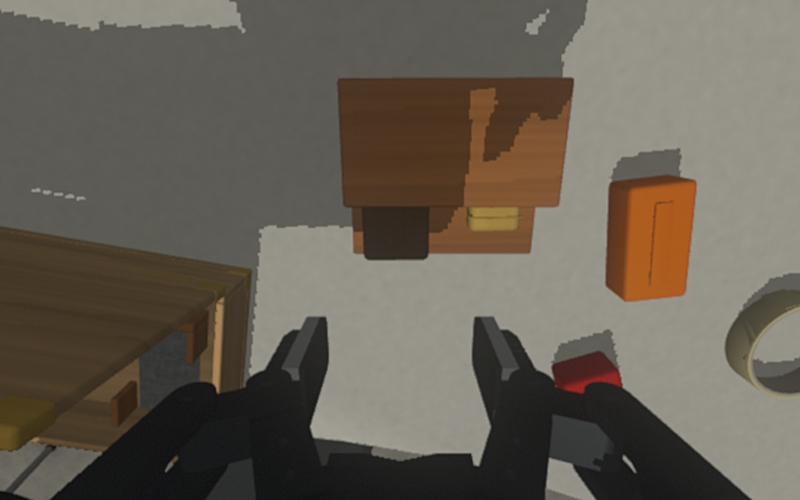

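The wrist view shows the weight's top near corners at (363,258) and (428,259), its sides up to the roof at (362,207) and (428,207), the roof front edge at y=206 and the wax's left edge at x=468.

```bash
python3 - <<'E'
from h import *; import pickle
C=pickle.load(open('C1.pkl','rb'))
for k,u,v,z in [('wFL',363.5,259,.037),('wFR',428.5,259.5,.037),('wBL',362,207,.037),('wBR',429,207,.037),('roofL',344,207,.049),('roofR',560,207,.049),('baseL',354,253,.005),('baseR',531,253,.005),('waxL',468,230,.023),('waxR',519,230,.023)]:
    print(k,pt('wrist',u/1.25-.1,v/1.25-.1,z,C).round(4))
o=arm.get_obs();print(o['tool_pos'],o['orientation'])
E
```

```text
wFL [ 0.5767 -0.1555  0.037 ]
wFR [ 0.577  -0.2002  0.037 ]
wBL [ 0.6129 -0.155   0.037 ]
wBR [ 0.6136 -0.1991  0.037 ]
roofL [ 0.6151 -0.1448  0.049 ]
roofR [ 0.6172 -0.2805  0.049 ]
baseL [ 0.5706 -0.1453  0.005 ]
baseR [ 0.5726 -0.2812  0.005 ]
waxL [ 0.5947 -0.2284  0.023 ]
waxR [ 0.5953 -0.2644  0.023 ]
[ 0.58777835 -0.17988502  0.15688143] [[ 9.99856749e-01  1.51136966e-02 -7.61956786e-03]
 [ 1.51174586e-02 -9.99885629e-01  4.36367445e-04]
 [-7.61210128e-03 -5.51493436e-04 -9.99970875e-01]]
```

```bash
python3 -m jog '{"rotation":[[0,0,0],[0,0,0],[0,0,0],[0,0,0],[0,0,0],[0,0,0],[0,0,0],[0,0,0]],"offset":[[0,0.001,-0.027],[0,0,-0.027],[0,0,-0.027],[0,0,-0.027],[0,0,-0.02],[0,0,-0.012],[0,0,-0.008],[0,0,0]],"fingers":[87,87,87,87,87,87,87,87]}'
python3 - <<'E'
from h import *
C=cal('wrist'); print(C[2]);save('wrist','w2.png')
E
```

```text
clock: 2.98
tool_pos: [0.5893, -0.1777, 0.0128]
orientation: [[1.0, 0.017, -0.001], [0.017, -1.0, -0.0], [-0.001, -0.0, -1.0]]
ft_force: [-0.3, 0.7, 0.9]
grip_width: 0.0559
grip_force: 0.0
[ 0.66577138 -0.1763868   0.15627353]
```

View pics/w2.png

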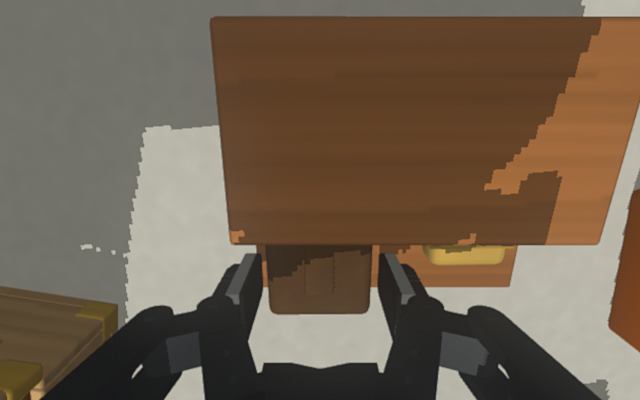

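The fingers at x≈258 and 382 straddle the weight (268..371) evenly, and both are clear of the wax at 425. I'll close.

```bash
python3 -m jog '{"rotation":[[0,0,0],[0,0,0],[0,0,0],[0,0,0],[0,0,0],[0,0,0]],"offset":[[0,0,0],[0,0,0],[0,0,0],[0,0,0],[0,0,0],[0,0,0]],"fingers":[200,200,200,200,200,200]}'
```

```text
clock: 3.53
tool_pos: [0.5908, -0.1779, 0.0151]
orientation: [[1.0, 0.018, 0.003], [0.018, -1.0, -0.0], [0.003, 0.0, -1.0]]
ft_force: [-0.6, 1.8, 7.2]
grip_width: 0.0438
grip_force: 63.2
```

```bash
python3 -m jog '{"rotation":[[0,0,0],[0,0,0],[0,0,0],[0,0,0],[0,0,0],[0,0,0],[0,0,0],[0,0,0],[0,0,0],[0,0,0]],"offset":[[0,0,0.004],[-0.006,0,0],[-0.012,0,0],[-0.015,0,0],[-0.015,-0.001,0],[-0.015,0,0],[-0.015,0,0],[-0.015,-0.001,0],[-0.015,0,0],[0,0,0]],"fingers":[200,200,200,200,200,200,200,200,200,200]}'
python3 - <<'E'
from h import *
import pickle; pickle.dump(cal('wrist'),open('C3.pkl','wb')); save('wrist','w3.png')
E
```

```text
clock: 4.37
tool_pos: [0.4767, -0.1799, 0.0167]
orientation: [[1.0, 0.015, -0.004], [0.015, -1.0, 0.001], [-0.004, -0.001, -1.0]]
ft_force: [-1.6, 1.2, -5.5]
grip_width: 0.044
grip_force: 61.9
```

View pics/w3.png

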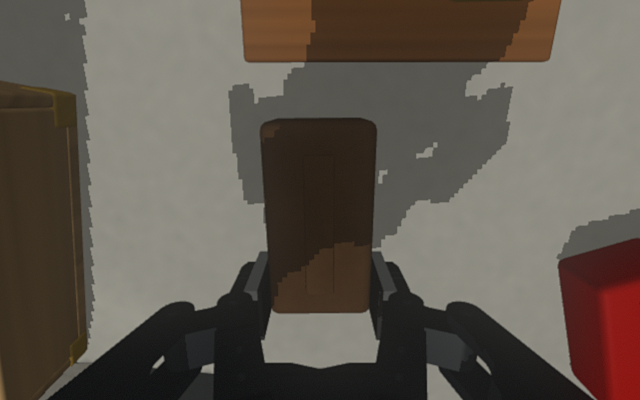

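The weight is clear of the rack and held level. I'll lower it to the counter, let go, and look at it.

```bash
python3 -m jog '{"rotation":[[0,0,0],[0,0,0],[0,0,0],[0,0,0],[0,0,0],[0,0,0],[0,0,0]],"offset":[[0,0,-0.002],[0,0,-0.002],[0,0,-0.0015],[0,0,-0.001],[0,0,-0.0005],[0,0,0],[0,0,0]],"fingers":[200,200,200,200,200,200,200]}'
python3 -m jog '{"rotation":[[0,0,0],[0,0,0],[0,0,0],[0,0,0],[0,0,0],[0,0,0],[0,0,0],[0,0,0]],"offset":[[0,0,0],[0,0,0],[0,0,0],[0,0,0],[0,0,0.02],[0,0,0.04],[0,0,0.04],[0,0,0]],"fingers":[87,87,87,87,87,87,87,87]}'
python3 - <<'E'
from h import *
import pickle; pickle.dump(cal('wrist'),open('C4.pkl','wb')); save('wrist','w4.png')
print(arm.get_obs()['tool_pos'])
E
```

```text
clock: 5.0
tool_pos: [0.4817, -0.18, 0.0103]
orientation: [[1.0, 0.017, 0.0], [0.017, -1.0, -0.0], [0.0, 0.0, -1.0]]
ft_force: [-2.1, 0.4, -2.6]
grip_width: 0.044
grip_force: 62.3
clock: 5.67
tool_pos: [0.4861, -0.1806, 0.1178]
orientation: [[1.0, 0.019, 0.011], [0.019, -1.0, -0.002], [0.011, 0.002, -1.0]]
ft_force: [1.3, 0.0, 0.1]
grip_width: 0.0565
grip_force: 0.0
[ 0.48471742 -0.18021625  0.11480208]
```

View pics/w4.png

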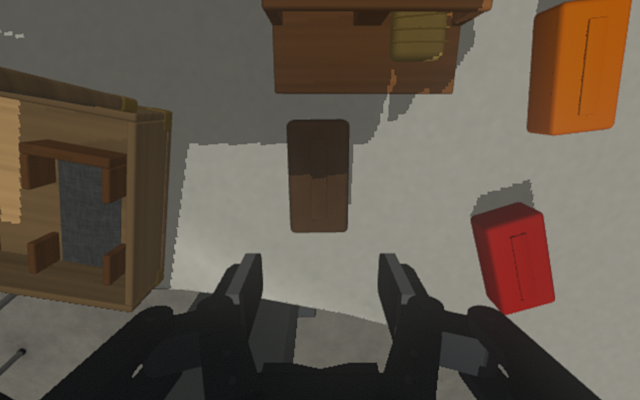

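```bash
python3 -m jog '{"rotation":[[0,0,0],[0,0,0],[0,0,-0.03],[0,0,-0.03],[0,0,-0.03],[0,0,-0.03],[0,0,-0.03],[0,0,-0.03],[0,0,0],[0,0,0]],"offset":[[0,0,0.03],[0,0,0.03],[-0.002,0.032,0.005],[-0.002,0.032,0.005],[-0.002,0.032,0.005],[-0.002,0.032,0.005],[-0.002,0.032,0.005],[-0.002,0.03,0],[0,0,0],[0,0,0]],"fingers":[87,87,87,87,87,87,87,87,87,87]}'
python3 - <<'E'
from h import *
import pickle
C=pickle.load(open('C4.pkl','rb'))
for u,v in [(288,121),(348,121),(349,232),(291,232)]: print(pt('',u,v,.032,C).round(4))
pickle.dump(cal('wrist'),open('C5.pkl','wb')); save('wrist','w5.png',s=1.25)
E
```

```text
clock: 6.55
tool_pos: [0.4693, 0.0114, 0.195]
orientation: [[0.987, -0.159, -0.0], [-0.159, -0.987, 0.0], [-0.0, -0.0, -1.0]]
ft_force: [-0.5, 0.1, -0.5]
grip_width: 0.0562
grip_force: 0.0
[ 0.5509 -0.1574  0.032 ]
[ 0.5517 -0.1993  0.032 ]
[ 0.4684 -0.2039  0.032 ]
[ 0.4676 -0.1589  0.032 ]
```

View pics/w5.png

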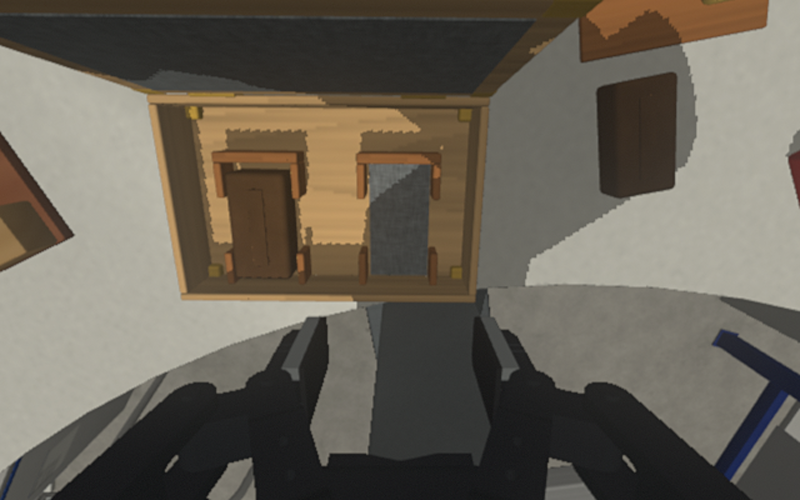

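The free nest's felt runs x 371..429 and y 163..276 between the guides. The weight lies flat at (637,135). The case rim's outer corners are (183,300), (475,301), (490,97) and (149,96).

```bash
python3 - <<'E'
from h import *; import pickle
C=pickle.load(open('C5.pkl','rb'))
f=lambda u,v,z: pt('',u/1.25-.1,v/1.25-.1,z,C)
q=[f(183,300.5,.052),f(475,301,.052),f(490,98,.052),f(149,97,.052)]
for x in q: print(x.round(4))
c=sum(q)/4; xl=(q[2]+q[3]-q[0]-q[1])/2; yl=(q[0]+q[3]-q[1]-q[2])/2
print(c,np.linalg.norm(xl),np.linalg.norm(yl),np.arctan2(xl[1],xl[0]),np.arctan2(-yl[0],yl[1]))
a=-.16
R=np.array([[np.cos(a),-np.sin(a)],[np.sin(a),np.cos(a)]])
print('nest',c[:2]+R@[-.02,-.054], 'from near edge', (q[0]+q[1])[:2]/2+R@[.055,-.054])
print('hinge',(q[0]+q[1])[:2]/2+R@[.15,0])
for k,u,v,z in [('guideFL in',367,196,.032),('guideFR in',432,197,.032),('guideNL in',367,250,.032),('guideNR in',430,250,.032),('feltL',371,240,.006),('feltR',429,240,.006),('feltB',400,276,.006)]:
  p=f(u,v,z); print(k,p.round(4),'case frame',(R.T@(p[:2]-c[:2])).round(4))
# weight
for u,v in[(597,90),(675,73),(674,186),(614,197)]: print('w',f(u,v,.032).round(4))
E
```

```text
[0.445  0.1868 0.052 ]
[ 0.4084 -0.0385  0.052 ]
[ 0.5543 -0.0636  0.052 ]
[0.5911 0.1616 0.052 ]
[0.49970784 0.06156479 0.052     ] 0.1481375533788207 0.22823345651885008 -0.17036665033239579 -0.16169388800137846
nest [0.47136011 0.01144088] from near edge [0.4724057  0.01204991]
hinge [0.57479548 0.05022496]
guideFL in [0.4998 0.0319 0.032 ] case frame [ 0.0048 -0.0293]
guideFR in [ 0.4911 -0.0174  0.032 ] case frame [ 0.004  -0.0793]
guideNL in [0.457  0.0399 0.032 ] case frame [-0.0387 -0.0282]
guideNR in [ 0.449 -0.01   0.032] case frame [-0.0386 -0.0788]
feltL [0.4579 0.0383 0.006 ] case frame [-0.0375 -0.0296]
feltR [ 0.45   -0.0112  0.006 ] case frame [-0.0375 -0.0797]
feltB [0.4212 0.0188 0.006 ] case frame [-0.0707 -0.0547]
w [ 0.5482 -0.1437  0.032 ]
w [ 0.5507 -0.1981  0.032 ]
w [ 0.4701 -0.201   0.032 ]
w [ 0.4688 -0.1558  0.032 ]
```

```bash
python3 -m jog '{"rotation":[[0,0,0.03],[0,0,0.03],[0,0,0.03],[0,0,0.03],[0,0,0.03],[0,0,0.03],[0,0,0],[0,0,0],[0,0,0],[0,0,0],[0,0,0],[0,0,0],[0,0,0],[0,0,0]],"offset":[[0.0068,-0.0316,0],[0.0068,-0.0316,0],[0.0068,-0.0316,0],[0.0068,-0.0316,0],[0.0068,-0.0316,0],[0.0068,-0.0316,0],[0,0,-0.034],[0,0,-0.034],[0,0,-0.034],[0,0,-0.034],[0,0,-0.028],[0,0,-0.012],[0,0,-0.008],[0,0,0]],"fingers":[87,87,87,87,87,87,87,87,87,87,87,87,87,87]}'
python3 -m jog '{"rotation":[[0,0,0],[0,0,0],[0,0,0],[0,0,0],[0,0,0],[0,0,0]],"offset":[[0,0,0],[0,0,0],[0,0,0],[0,0,0],[0,0,0],[0,0,0]],"fingers":[200,200,200,200,200,200]}'
python3 -m jog '{"rotation":[[0,0,0],[0,0,0],[0,0,0],[0,0,0],[0,0,0],[0,0,0]],"offset":[[0,0,0.01],[0,0,0.025],[0,0,0.035],[0,0,0.04],[0,0,0],[0,0,0]],"fingers":[200,200,200,200,200,200]}'
python3 - <<'E'
from h import *
import pickle; pickle.dump(cal('wrist'),open('C6.pkl','wb')); save('wrist','w6.png')
E
```

```text
clock: 7.77
tool_pos: [0.5088, -0.1805, 0.0093]
orientation: [[1.0, 0.016, -0.004], [0.016, -1.0, 0.0], [-0.004, -0.0, -1.0]]
ft_force: [-0.3, 0.5, -0.7]
grip_width: 0.0561
grip_force: 0.0
clock: 8.27
tool_pos: [0.5105, -0.1795, 0.0118]
orientation: [[1.0, 0.017, 0.001], [0.017, -1.0, -0.0], [0.001, 0.0, -1.0]]
ft_force: [-1.7, 0.6, 0.7]
grip_width: 0.0438
grip_force: 63.3
clock: 8.77
tool_pos: [0.512, -0.1795, 0.1245]
orientation: [[1.0, 0.017, 0.006], [0.017, -1.0, 0.0], [0.006, 0.0, -1.0]]
ft_force: [-0.5, 0.6, -6.6]
grip_width: 0.0438
grip_force: 63.0
```

View pics/w6.png

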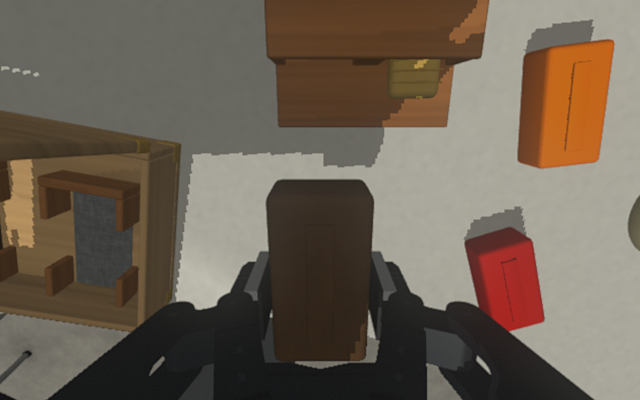

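The weight is held at its middle, with its top corners at (269,181), (372,181), (367,360) and (274,360). I'll compute its centre relative to the TCP.

```bash
python3 - <<'E'
from h import *; import pickle
C=pickle.load(open('C6.pkl','rb')); o=arm.get_obs(); t=np.array(o['tool_pos'])
tc=np.array(cams.get_calibration('wrist')['tool_from_camera'])
tp=C[2]-C[1]@np.linalg.inv(tc[:3,:3])@tc[:3,3]
q=[pt('',u,v,tp[2]+.0202,C) for u,v in [(269,181),(372,181),(367,360),(274,360)]]
for x in q: print((x-tp).round(4))
print('c',(sum(q)/4-tp).round(4)); print(t,o['orientation'])
E
```

```text
[0.0462 0.0209 0.0202]
[ 0.0469 -0.02    0.0202]
[-0.0408 -0.0234  0.0202]
[-0.0416  0.0211  0.0202]
c [ 0.0027 -0.0003  0.0202]
[ 0.51037056 -0.17932273  0.12240934] [[ 9.99855155e-01  1.68914950e-02  2.08470055e-03]
 [ 1.68902873e-02 -9.99857172e-01  5.95567446e-04]
 [ 2.09446282e-03 -5.60269990e-04 -9.99997650e-01]]
```

```bash
python3 -m jog '{"rotation":[[0,0,-0.03],[0,0,-0.03],[0,0,-0.03],[0,0,-0.03],[0,0,-0.03],[0,0,-0.03],[0,0,0],[0,0,0],[0,0,0]],"offset":[[-0.0066,0.0319,0],[-0.0066,0.0319,0],[-0.0066,0.0319,0],[-0.0066,0.0319,0],[-0.0066,0.0319,0],[-0.0066,0.0319,0],[0,0,0],[0,0,0],[0,0,0]],"fingers":[200,200,200,200,200,200,200,200,200]}'
```

```text
clock: 9.57
tool_pos: [0.4698, 0.0117, 0.1203]
orientation: [[0.987, -0.161, -0.002], [-0.161, -0.987, -0.001], [-0.002, 0.001, -1.0]]
ft_force: [0.1, -1.1, -5.7]
grip_width: 0.0433
grip_force: 63.8
```

```bash
python3 -m jog '{"rotation":[[0,0,0],[0,0,0],[0,0,0],[0,0,0],[0,0,0],[0,0,0],[0,0,0],[0,0,0]],"offset":[[0,0,-0.02],[0,0,-0.025],[0,0,-0.02],[0,0,-0.01],[0,0,-0.006],[0,0,-0.006],[0,0,-0.004],[0,0,0]],"fingers":[200,200,200,200,200,200,200,200]}'
```

```text
clock: 10.23
tool_pos: [0.4706, 0.0114, 0.0298]
orientation: [[0.987, -0.163, -0.001], [-0.163, -0.987, -0.0], [-0.001, 0.0, -1.0]]
ft_force: [-0.3, -0.1, -4.3]
grip_width: 0.044
grip_force: 63.7
```

```bash
python3 -m jog '{"rotation":[[0,0,0],[0,0,0],[0,0,0],[0,0,0],[0,0,0],[0,0,0],[0,0,0]],"offset":[[0,0,-0.004],[0,0,-0.003],[0,0,-0.002],[0,0,-0.001],[0,0,-0.001],[0,0,0],[0,0,0]],"fingers":[200,200,200,200,200,200,200]}'
```

```text
clock: 10.82
tool_pos: [0.4708, 0.0119, 0.0194]
orientation: [[0.987, -0.162, 0.0], [-0.162, -0.987, 0.0], [0.0, -0.0, -1.0]]
ft_force: [-0.4, -0.0, -5.1]
grip_width: 0.0434
grip_force: 63.9
```

```bash
python3 -m jog '{"rotation":[[0,0,0],[0,0,0],[0,0,0],[0,0,0],[0,0,0]],"offset":[[0,0,-0.0007],[0,0,-0.0007],[0,0,-0.0006],[0,0,0],[0,0,0]],"fingers":[200,200,200,200,200]}'
```

```text
clock: 11.23
tool_pos: [0.4709, 0.0119, 0.0178]
orientation: [[0.987, -0.162, 0.0], [-0.162, -0.987, 0.0], [0.0, -0.0, -1.0]]
ft_force: [-2.7, -0.3, 4.8]
grip_width: 0.0436
grip_force: 65.2
```

Floor contact: the force went from -5 N to +5 N at the expected height. I'll release, rise and look.

```bash
python3 -m jog '{"rotation":[[0,0,0],[0,0,0],[0,0,0],[0,0,0],[0,0,0],[0,0,0],[0,0,0],[0,0,0],[0,0,0],[0,0,0],[0,0,0],[0,0,0]],"offset":[[0,0,0],[0,0,0],[0,0,0],[0,0,0],[0,0,0.008],[0,0,0.025],[0,0,0.035],[0,0,0.04],[0,0,0.04],[0,0,0.035],[0,0,0],[0,0,0]],"fingers":[87,87,87,87,87,87,87,87,87,87,87,87]}'
python3 - <<'E'
from h import *
import pickle; pickle.dump(cal('wrist'),open('C7.pkl','wb')); save('wrist','w7.png',crop=(80,0,460,260),s=2)
E
```

```text
clock: 12.23
tool_pos: [0.4719, 0.0123, 0.2033]
orientation: [[0.987, -0.162, 0.005], [-0.162, -0.987, 0.002], [0.005, -0.003, -1.0]]
ft_force: [-0.7, -0.7, -1.6]
grip_width: 0.0561
grip_force: 0.0
```

View pics/w7.png

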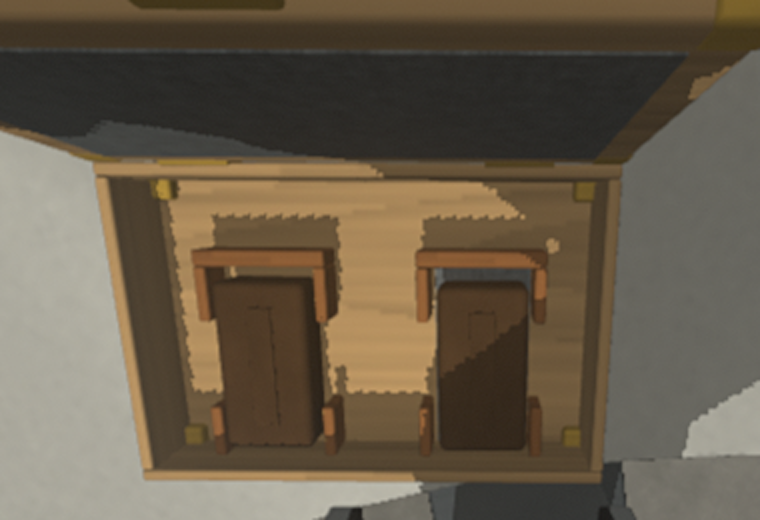

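The weight lies flat inside its guides at (483,365), level with the twin. Next I'll close the fingers and go over and behind the lid.

```bash
python3 -m jog '{"rotation":[[0,0,0],[0,0,0],[0,0,0],[0,0,0],[0,0,0],[0,0,0],[0,0,0],[0,0,0],[0,0,0],[0,0,0],[0,0,0],[0,0,0]],"offset":[[0,0,0.03],[0,0,0.035],[0,0,0],[0.0375,-0.0025,0],[0.0375,-0.0025,0],[0.0375,-0.0025,0],[0.0375,-0.0025,0],[0.0385,-0.0025,0],[0,0,0],[0,0,-0.035],[0,0,-0.035],[0,0,-0.035]],"fingers":[255,255,255,255,255,255,255,255,255,255,255,255]}'
python3 -m jog '{"rotation":[[0,0,0],[0,0,0]],"offset":[[0,0,0],[0,0,0]],"fingers":[255,255]}'
```

```text
clock: 13.28
tool_pos: [0.6586, -0.0009, 0.1573]
orientation: [[0.987, -0.163, -0.002], [-0.163, -0.987, -0.0], [-0.002, 0.0, -1.0]]
ft_force: [0.1, 0.2, -0.1]
grip_width: 0.0003
grip_force: 0.0
clock: 13.45
tool_pos: [0.6577, -0.0012, 0.1577]
orientation: [[0.987, -0.162, -0.006], [-0.162, -0.987, -0.002], [-0.006, 0.003, -1.0]]
ft_force: [0.3, 0.3, 1.4]
grip_width: -0.0002
grip_force: 0.0
```

```bash
python3 -m jog '{"rotation":[[0,0,0],[0,0,0],[0,0,0],[0,0,0],[0,0,0],[0,0,0],[0,0,0],[0,0,0],[0,0,0]],"offset":[[-0.0197,0.0032,0],[-0.0197,0.0032,0],[-0.0197,0.0032,0],[-0.0148,0.0024,0],[-0.0148,0.0024,0],[-0.0099,0.0016,0],[-0.0135,0.0022,-0.0045],[-0.0135,0.0022,-0.0045],[0,0,0]],"fingers":[255,255,255,255,255,255,255,255,255]}'
```

```text
clock: 14.2
tool_pos: [0.5326, 0.0201, 0.1528]
orientation: [[0.987, -0.162, 0.002], [-0.162, -0.987, 0.001], [0.001, -0.001, -1.0]]
ft_force: [-0.9, 0.1, 0.2]
grip_width: -0.0004
grip_force: 0.0
```

```bash
python3 -m jog '{"rotation":[[0,0,0],[0,0,0],[0,0,0],[0,0,0],[0,0,0],[0,0,0],[0,0,0],[0,0,0]],"offset":[[-0.0136,0.0022,-0.006],[-0.0136,0.0022,-0.006],[-0.012,0.0019,-0.01],[-0.012,0.0019,-0.01],[-0.007,0.0011,-0.014],[-0.007,0.0011,-0.014],[0,0,0],[0,0,0]],"fingers":[255,255,255,255,255,255,255,255]}'
```

```text
clock: 14.87
tool_pos: [0.4692, 0.0303, 0.0921]
orientation: [[0.987, -0.161, 0.0], [-0.161, -0.987, -0.0], [0.0, 0.0, -1.0]]
ft_force: [0.6, 0.7, 0.7]
grip_width: 0.0
grip_force: 0.0
```

```bash
python3 - <<'E'
from h import *
C=cal('scene'); o=cv2.imread('pics/raw_scene0.png'); n=cams.get_image('scene')[:,:,::-1]
cv2.imwrite('pics/raw_s2.png',n)
H=np.array([.576,.048]);u=np.array([.987,-.16]);v=np.array([.16,.987])
def s(X,Y,z,t):
    a=px('',[*(H+X*u+Y*v),z],C).round().astype(int); print(t,a,o[a[1],a[0]],n[a[1],a[0]])
s(.02,-.05,.16,'lid up inner'); s(.02,.05,.16,'lid up'); 
for th in(15,):
  for r in(.03,.07,.13):
    for Y in(-.09,.09): s(-r*np.cos(np.radians(th)),Y,.06+r*np.sin(np.radians(th)),'lid now %s %s'%(r,Y))
E
```

```text
lid up inner [282 139] [51 66 78] [164 173 172]
lid up [274 124] [59 59 55] [ 96 101 100]
lid now 0.03 -0.09 [267 180] [36 64 86] [40 73 94]
lid now 0.03 0.09 [256 150] [158 167 167] [40 69 94]
lid now 0.07 -0.09 [252 179] [15 34 59] [38 66 88]
lid now 0.07 0.09 [243 148] [139 148 149] [ 74 130 170]
lid now 0.13 -0.09 [228 176] [15 28 49] [ 43  75 100]
lid now 0.13 0.09 [221 145] [35 59 77] [ 77 129 169]
```

The lid is following: wood now shows where the open box was. I'll press it fully shut.

```bash
python3 -m jog '{"rotation":[[0,0,0],[0,0,0],[0,0,0],[0,0,0],[0,0,0],[0,0,0]],"offset":[[-0.003,0.0005,-0.014],[-0.003,0.0005,-0.013],[0,0,-0.004],[0,0,-0.003],[0,0,0],[0,0,0]],"fingers":[255,255,255,255,255,255]}'
```

```text
clock: 15.42
tool_pos: [0.4631, 0.0312, 0.0603]
orientation: [[0.987, -0.161, 0.001], [-0.161, -0.987, -0.0], [0.001, 0.0, -1.0]]
ft_force: [-14.1, 2.2, 31.5]
grip_width: 0.0
grip_force: 15.5
```

```bash
python3 -m jog '{"rotation":[[0,0,0],[0,0,0],[0,0,0],[0,0,0],[0,0,0],[0,0,0],[0,0,0],[0,0,0]],"offset":[[0,0,0.005],[0,0,0.02],[0,0,0.035],[0,0,0.04],[0,0,0.04],[0,0,0.04],[0,0,0],[0,0,0]],"fingers":[255,255,255,255,255,255,255,255]}'
python3 - <<'E'
from h import *
# lid check: outer silhouette in the wrist view, against shut-lid prediction
import pickle
C=cal('wrist'); save('wrist','w8.png')
im=cv2.imread('pics/raw_w8.png'); H=np.array([.576,.048]);u=np.array([.987,-.16]);v=np.array([.16,.987])
for Y in(-.08,.08):
  for X in(-.135,-.141,-.145,-.149,-.153,-.157,-.161): 
    a=px('',[*(H+X*u+Y*v),.06],C).round().astype(int); print(Y,X,a,im[a[1],a[0]] if 0<=a[0]<640 and 0<=a[1]<400 else None)
a=cv2.absdiff(cv2.imread('pics/raw_top0.png'),cams.get_image('top')[:,:,::-1]).max(2)>40
cv2.imwrite('pics/d.png',a*255)
n,l,s,c=cv2.connectedComponentsWithStats(a.astype('uint8'));print(s[s[:,4]>12])
E
```

```text
clock: 16.08
tool_pos: [0.4644, 0.0316, 0.2413]
orientation: [[0.987, -0.162, 0.006], [-0.162, -0.987, 0.003], [0.006, -0.004, -1.0]]
ft_force: [-1.6, -0.2, -1.0]
grip_width: -0.0004
grip_force: 0.0
-0.08 -0.135 [363 206] [47 69 86]
-0.08 -0.141 [363 211] [48 70 87]
-0.08 -0.145 [363 215] [50 74 92]
-0.08 -0.149 [363 218] [47 69 85]
-0.08 -0.153 [363 221] [42 57 68]
-0.08 -0.157 [363 225] [43 46 47]
-0.08 -0.161 [362 228] [42 45 47]
0.08 -0.135 [214 206] [ 79 119 148]
0.08 -0.141 [214 211] [ 76 113 141]
0.08 -0.145 [215 215] [ 79 116 145]
0.08 -0.149 [215 218] [ 76 113 142]
0.08 -0.153 [215 222] [134 144 146]
0.08 -0.157 [216 225] [133 144 146]
0.08 -0.161 [216 228] [133 143 146]
[[     0      0    640    400 228345]
 [   191     94    121     88   4732]
 [   284    172     11     16     98]
 [     0    183    272    183  12490]
 [   237    193    110    105   4529]
 [   312    204     20     18    336]
 [     0    207    129     66   4415]
 [   190    211     13      3     16]
 [   249    228     10      2     13]
 [   331    264     18     15     51]
 [    89    269      5     14     19]
 [    76    273      8     11     28]
 [   186    272     19      4     33]
 [     5    280     10     14     72]
 [     0    286     23     54    654]][ WARN:0@0.733] global loadsave.cpp:1063 imwrite_ Unsupported depth image for selected encoder is fallbacked to CV_8U.
```

```bash
python3 -c "
from plant import workorder; print(workorder.close_job())"
```

```text
the job is handed in; nothing more can be done
None
```

The weight was drawn from the rack, laid on the counter and released, then lowered into the free nest where it lies flat, and the lid is shut; the job is handed in at about 16 s on the robot's clock, with no sign that the twin, beeswax, brass weight or tape moved.

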